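Grease the bench slide with a push gun

ROBOT

A 6-joint arm with a two-finger parallel gripper is mounted at the origin on the work surface. World frame = base frame: x ahead of the robot, y to its left, z up, the work surface at z = 0. Lengths are in m, angles in rad, forces in N, time in s.
With the tool pointing down it reaches from about 0.4 to 0.825 m from the base axis. Payload 7 kg.
Tool frame: the origin (TCP) lies midway between the tips of the shut fingers; the grasp point (between the pads) lies 19 mm behind it; z points along the fingers, y is the line along which they close (so a half turn about z gives the same grasp; the last joint's range is limited). The gripper opens to 88 mm and grips with 3 to 60 N. Pads are 19 mm wide; open, the fingers measure 130 mm over their backs; the gripper's body (78 mm by 193 mm) begins 47 mm behind the grasp point.
Start: joints at [1.434, 0.359, 0.012, 0, -1.224, -0.288], TCP at [0.278, 0.615, 0.227] pointing down, gripper open.
Joint ranges: [-3.07, 3.07], [-1.43, 2.12], [-1.02, 1.25], [-3.03, 1.67], [-3.05, -0], [-3.03, 3.03]. Speed limits (rad/s): [2.39, 2.39, 3.01, 3.14, 3.14, 3.14].

INTERFACE

Orientations are given as [roll, pitch, yaw] about the fixed x, y, z axes, in that order (R = Rz(yaw) Ry(pitch) Rx(roll)).
In Python, from station import telemetry, eyes, ticket, recognise, trace gives the robot as it stands. The module is installed in compiled form; this text tells all that it offers.
- The arm moves only by the tool servo_tool, never from a script. Its argument "series" is a list that holds one entry, the list of rows, each a list of 4 numbers: the shift along the tool's x, y, z in mm, then the turn about the tool's z in rad. In form: [[[x, y, z, roll], ...]]. A call has exactly 10 rows; each row shifts and turns the commanded pose from where the row before left it, along the tool's axes as they then stand; what a row does not reach is not made up. A row lasts 1/12 s, in which the tool goes at most 41.7 mm and 7.16 degrees, less where a joint would pass 70% of its speed; a pose out of reach is approached as far as the arm can. A call is refused whole if a number of a shift passes 41.7 or a number of a turn 0.125, either way. A call with a gripper value outside its range is refused whole. "claw" is the gripper's target within -1 to 1 (shut at 1, half-way at 0, fully open at -1), set as the call begins (left out, the last holds). The fingers move at their own pace and stop on an object; "grip_force" is the grip in N (left out, the last holds). Time passes only in rows, so rows that do not move let the fingers close, or fill a call up. It gives the time, the measured TCP pose, the force, the opening and the grip force at its end, in the units of the state.
- telemetry.get_state(): the state, without advancing time (a new reading comes with each control period).
- eyes.grab_frame(name): name is "scene" or "top" or "wrist"; returns the picture (384x512x3 uint8, red, green, blue); there is no depth.
- eyes.calibration(name): a dict with "mtx" (3x3 intrinsics, pixels), "k1" (the pictures are not rectified: a ray, as slopes to the right and down, at radius r is drawn at 1 + k1 r^2 times it, then the intrinsics apply), "rvec" (rotation vector, rad) and "tvec" (3), from world to camera coordinates, as OpenCV has them. Camera axes: x right, y down, z forward; pixel columns grow to the right and rows downward; lengths in m; the calibration is good to about 2 mm. A picture is of the moment at which its call begins: read the wrist's pose just before it. calibration takes no time and is no camera call; for the wrist camera it gives the pose at the moment of the call.
- ticket.job_done(): hands the job in; it is judged then, once.
Trained networks look in the newest picture that a camera, given by its name, has taken for a name from the list of things; names that differ only in an ending like _2 or _b are one class to them, and where a whole thing is asked for, a point or a joint stands for the part that bears it (a point fixed in the world has none). Each returns a list of dicts, best first, with "conf" (0 to 1); they miss things now and then, are a little off and sometimes report something else, mostly with a low value. They report only what shows in the picture. A call takes as long as a camera call. They do not tell look-alikes from the thing itself.
- recognise(camera, name): "position" ([x, y, z] in m, in world coordinates, good to about 4 mm: the middle of the surface that is visible of it).
- trace(camera, name): "mask" (384x512 bool, what is visible of it).
The state is a dict: "t": time; "q": joint angles; "qd": joint speeds; "joint_efforts": joint torques, N m; "eef_pos": TCP position; "ee_rot": TCP orientation; "force": force on the tool from outside, world axes, zero at the start; "moment": the same for the moment, N m; "width": finger opening in m; "gripper_force": force on a finger pad.
Only numpy, scipy, OpenCV 4.12 (cv2) and the standard library are available. Lean on these libraries where they do the work, as an engineer would, in place of code of your own. Each camera call takes 0.05 s, during which the arm holds its last target. There are 200 camera calls.

TASK

Push the carriage of the linear slide along its shafts to the end with the brass ball catch until it clicks in and stays there. Then lift the grease gun out of its stand, press its coupler squarely onto the tilted grease nipple on the carriage until it snaps on, and keep pushing until the spring-loaded nozzle has gone through its stroke into the gun. Finish there, still gripping the gun and holding it pressed in against its spring with the carriage in its catch, and leave the other things on the bench where they are.

Things in the scene. Friction and masses are not known exactly. Their poses are not given: they have to be found in the camera images.
- carriage (a joint): slide position of the carriage along its shafts, m: 0 at the slide's -y end, 0.150 hard against the end stop at the +y end, where the ball catch holds it (axis = slide_unit's y). Runs with about 1.5 N of friction, moving mass about 1.1 kg. From 0.137 on the strike meets the two spring balls and it takes about 10 N to push it through; past 0.144 the balls pull it in with a click. Pulling it out again takes about 10 N
- push_face (a point): on the carriage: middle of the flat vertical end face that looks to slide_unit's -y (the face to push on, along +y), 62 mm above the bench. The face is 104 mm wide (x) and reaches from 26 to 66 mm above the bench, with a blue plate 8 mm thick (66 to 74 mm, 118 mm wide) flush on top; the carriage is 90 mm long. Axes as slide_unit's
- slide_unit: linear slide screwed to the bench: aluminium base plate 120 (x) x 360 (y) x 12 mm, two steel shafts of 16 mm along y at x = -38 and +38 mm, their centres 42 mm up, a grey end block (112 x 25 mm, 64 mm high) at each end, and a brass catch with two spring balls between the shafts just before the +y end block. Origin: centre of the underside; z up. The carriage (aluminium block with a blue plate on top) rides on the shafts
- nipple (a point): brass grease nipple on the carriage's blue plate; rides with it. This point is the centre of its ball head (12 mm dia.); its z axis points out of the nipple along its axis, which leans 30 degrees from vertical towards slide_unit's -x side (roughly towards the robot). Below the head a 7 mm neck, 17 mm long, then a 17 mm hexagon. Head about 112 mm above the bench
- grease_gun: push-type grease gun, 0.36 kg, round all about its axis, standing upright in its stand, nozzle down. Origin: centre of the underside of its black-grey head; z along the axis from nozzle to end cap. Head 40 mm dia. from z = 0 to 20 mm, red barrel 34 mm dia. from 20 to 116 mm, black end cap 34 mm dia. up to 126 mm. Below z = 0 hang the steel nozzle tube (10 mm) and the coupler
- coupler (a point): centre of the coupler's mouth, 75 mm below the gun's origin on its axis with the nozzle out; axes as the gun's. Coupler 26 mm dia., 35 mm long; mouth a 20 mm funnel into a 13.6 mm bore. Its spring balls pass the nipple head with about 10 N (nozzle gives 5 mm meanwhile) and snap when the head's centre is 8 mm inside the mouth; fully on it lies 14 mm inside. About 10 N pulls it off
- nozzle (a joint): how far the nozzle and coupler are pushed into the gun, m: 0 out (at rest), 0.014 fully in (hard stop). Its spring pushes out with 6 N at 0, rising evenly to 14 N at 0.014
- gun_stand: grey sheet-metal stand screwed to the bench, 90 x 90 mm, origin at the centre of its underside, z up. The gun's head rests on a shelf 90 mm up (so the gun's origin is 90 mm up, its top 216 mm) inside a socket rim 51 mm dia. that reaches 104 mm up; the coupler hangs through a 32 mm hole, mouth 15 mm up. Lift the gun straight up more than 90 mm to clear it
- grease_tin: bystander: tin, 84 mm dia., 85 mm high, origin at the centre of its underside
- spray_can: bystander: spray can, 65 mm dia., 190 mm high, origin at the centre of its underside
- wire_spool: bystander: spool of blue wire with black flanges, standing on a flange, 100 mm dia., 70 mm high, origin at the centre of its underside
- tape_roll: bystander: yellow ring of tape lying flat, 90 mm dia., 19 mm high, origin at the centre of its underside
- screwdriver: bystander: screwdriver lying flat, about 200 mm long, under 40 mm high
- wrench: bystander: wrench lying flat, under 20 mm high
- junction_box: bystander: grey junction box with white lid, 90 x 65 x 38 mm, origin at the centre of its underside
Not all that is in view belongs to the job. Leave any green look-alike of the gun_stand alone.

How it is judged:
On the way, in this order (a step that is already met when the one before it is completed fails the run):
1. the carriage is pushed into the ball catch and stays there (value of joint carriage above 0.147 m), for 0.2 s.
2. the grease gun is lifted clear of its stand by the gripper (z of grease_gun in the frame of gun_stand above 0.175 m and contact force between the fingers and grease_gun above 3 N), for 0.1 s.
3. the coupler has snapped onto the nipple squarely, the carriage in its catch (value of joint carriage above 0.147 m and angle between the z axis of grease_gun and the z axis of nipple, either way round below 0.14 rad and z of nipple in the frame of coupler between 0.011 and 0.018 m and x of nipple in the frame of coupler between -0.003 and 0.003 m and y of nipple in the frame of coupler between -0.003 and 0.003 m), for 0.1 s.
At the end, for the whole second after the job is handed in: Gripped and still: nipple head's centre 11 to 18 mm inside the coupler's mouth and within 3 mm of its axis, gun within 0.14 rad of the nipple's axis, nozzle pressed over 10 of its 14 mm into the gun, carriage in its catch (slide position above 0.147) (all of step 3 and value of joint nozzle above 0.01 m and contact force between the fingers and grease_gun above 5 N and linear speed of grease_gun below 0.01 m/s); the arm keeps its last pose, push and grip.
It fails at once if a bystander is knocked or moved by more than 25 mm (distance of any of grease_tin, spray_can, wire_spool, tape_roll, screwdriver, wrench, junction_box from where it was at the start of the episode above 0.025 m).
It also fails if it takes over 64 s, if anything falls off the work surface, if the arm or the gripper's body presses on something with over 40 N, if the wrist force passes 120 N, or if a joint passes its speed limit or range.

## Working session

There is one attempt and no reset: what is moved stays moved. The work goes in short steps, Python scripts to look and compute and a tool call to move; the robot and the scene stay as the last step left them, time stands still between calls to the robot, and variables do not carry over. Pictures are saved under pics/ and viewed, at most 10 in all, crops included, and the job is handed in when it is done.

Besides the shell and the picture viewer there is one more tool, called after "Call:" in YAML: its name, and indented under it one key for each argument. servo_tool: Moves the arm, as the interface text tells. Its arguments: {"type":"object","properties":{"series":{"type":"array"},"claw":{"type":"number"},"grip_force":{"type":"number"}},"required":["series"]}

```bash
mkdir -p pics; cat > h.py <<'E'
import numpy as np, cv2
from scipy.spatial.transform import Rotation as R
from station import telemetry, eyes, ticket, recognise, trace
def cal(n):
    c=eyes.calibration(n);return np.array(c['mtx']),c['k1'],R.from_rotvec(np.ravel(c['rvec'])).as_matrix(),np.ravel(c['tvec'])
def proj(C,P):
    K,k,Rm,t=C;p=np.atleast_2d(P)@Rm.T+t;s=p[:,:2]/p[:,2:];s=s*(1+k*(s**2).sum(1,keepdims=True));return s*[K[0,0],K[1,1]]+K[:2,2]
def ray(C,uv):
    K,k,Rm,t=C;d=(np.array(uv)-K[:2,2])/[K[0,0],K[1,1]];s=d.copy()
    for _ in range(20): s=d/(1+k*(s**2).sum())
    return -Rm.T@t, Rm.T@np.r_[s,1]
def atz(C,uv,z):
    o,d=ray(C,uv);return o+d*(z-o[2])/d[2]
def snap(n,f):
    im=eyes.grab_frame(n);cv2.imwrite(f'pics/{f}.png',im[:,:,::-1]);return im
E
python3 - <<'E'
from h import *
a=snap('scene','s0');b=snap('top','t0')
cv2.imwrite('pics/both.png',cv2.resize(np.hstack([a,b])[:,:,::-1],(800,300)))
for cam in('scene','top'):
  for n in('carriage','nipple','grease_gun','gun_stand','slide_unit','push_face','coupler','spray_can','grease_tin','wire_spool','junction_box','tape_roll','screwdriver','wrench'):
    print(cam,n,[(round(d['conf'],2),np.round(d['position'],3).tolist()) for d in recognise(cam,n)[:3]])
print(telemetry.get_state())
E
```

```text
scene carriage [(0.62, [0.63, 0.023, 0.073]), (0.44, [0.712, -0.307, 0.07])]
scene nipple [(0.9, [0.626, 0.025, 0.075])]
scene grease_gun [(0.83, [0.486, -0.281, 0.161])]
scene gun_stand [(0.67, [0.493, -0.425, 0.054]), (0.64, [0.494, -0.273, 0.043])]
scene slide_unit [(0.84, [0.632, -0.007, 0.045])]
scene push_face [(0.88, [0.626, 0.023, 0.074])]
scene coupler [(0.55, [0.488, -0.28, 0.033])]
scene spray_can [(0.94, [0.729, 0.37, 0.144])]
scene grease_tin [(0.67, [0.508, 0.373, 0.073]), (0.46, [0.731, 0.371, 0.145])]
scene wire_spool [(0.88, [0.712, -0.308, 0.071]), (0.19, [0.754, 0.066, 0.006])]
scene junction_box [(0.66, [0.408, -0.142, 0.04])]
scene tape_roll [(0.54, [0.402, 0.005, 0.019])]
scene screwdriver [(0.63, [0.33, 0.166, 0.022])]
scene wrench [(0.65, [0.754, 0.066, 0.008])]
top carriage [(0.67, [0.608, 0.022, 0.074]), (0.53, [0.701, 0.367, 0.162])]
top nipple [(0.61, [0.612, 0.02, 0.074]), (0.37, [0.328, 0.167, 0.024]), (0.16, [0.691, -0.306, 0.071])]
top grease_gun [(0.79, [0.478, -0.275, 0.204]), (0.5, [0.609, 0.017, 0.074])]
top gun_stand [(0.96, [0.475, -0.413, 0.091]
[... 513 characters left out ...]
.063, 0.006])]
{'t': 1.5, 'q': array([ 1.43413971e+00,  3.58594523e-01,  1.19063773e-02,  2.93179193e-05,
       -1.22407793e+00, -2.88132928e-01]), 'qd': array([-6.13977041e-04,  4.64896912e-05, -1.13407549e-03, -8.89563394e-04,
        2.71332670e-03, -1.01414818e-03]), 'joint_efforts': array([ 3.65614578e-04, -5.82369947e+01,  2.93295300e+01,  7.00200409e+00,
        1.25088083e-02, -2.89030061e-05]), 'eef_pos': array([0.27818685, 0.61500307, 0.22657286]), 'ee_rot': array([-3.14155581e+00, -1.78394206e-05, -4.24779582e-01]), 'force': array([-0.41942824,  0.23671812, -0.69033537]), 'moment': array([ 0.02063097, -0.0562627 ,  0.02691222]), 'gripper_force': 0.0, 'width': 0.08753723112650472}
```

View pics/s0.png

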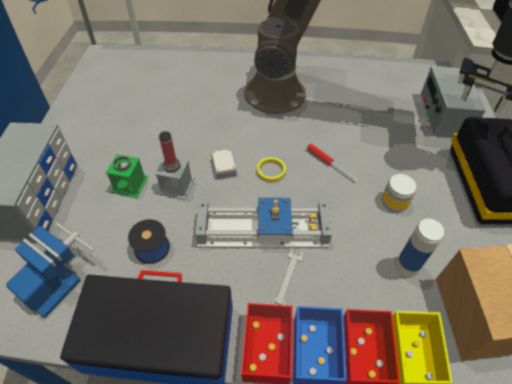

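View pics/t0.png

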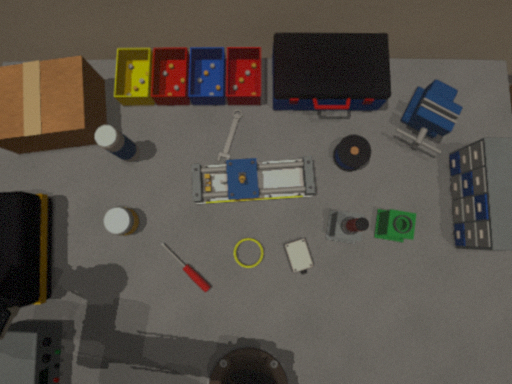

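The scene view shows the real stand with the gun at (170,165) and the green look-alike at (126,175). The slide is at (265,222), with its brass catch on the right at (313,218), which is +y. In the top view the gun is at (352,225), the green stand at (396,224), and the slide at (253,180) with its catch on the left at (207,182). Candidates for the gun_stand are grey (scene 175,180) and green (126,177). The grey one holds the gun, so I choose grey.

Next I'll measure the plate pose and the gun axis.

```bash
cat >> h.py <<'E'
def sil(C,cyl,shape=(384,512)):
    m=np.zeros(shape,np.uint8)
    for P in cyl: cv2.fillConvexPoly(m,cv2.convexHull((proj(C,P)*16).astype(np.int32)),1,shift=4)
    return m>0
def cylp(b,ax,z0,z1,r):
    ax=ax/np.linalg.norm(ax);u=np.cross(ax,[0.1,1,0]);u/=np.linalg.norm(u);v=np.cross(ax,u)
    th=np.linspace(0,6.283,24);c=np.outer(np.cos(th),u)+np.outer(np.sin(th),v)
    return np.vstack([b+ax*z0+r*c,b+ax*z1+r*c])
E
python3 - <<'E'
from h import *
from scipy.optimize import minimize
ms={}
for n in('scene','top'):
    im=eyes.grab_frame(n);C=cal(n)
    hsv=cv2.cvtColor(im,cv2.COLOR_RGB2HSV)
    c=proj(C,[.618,.021,.074])[0]
    m=((hsv[...,0]>100)&(hsv[...,0]<125)&(hsv[...,1]>120)).astype(np.uint8)
    yy,xx=np.mgrid[:384,:512];m[(abs(xx-c[0])>32)|(abs(yy-c[1])>32)]=0
    m=cv2.morphologyEx(m,cv2.MORPH_CLOSE,np.ones((7,7),np.uint8))
    ct=max(cv2.findContours(m,0,2)[0],key=cv2.contourArea)[:,0]
    P=np.array([atz(C,p,.074)[:2] for p in ct.astype(float)])*1000
    print(n,'plate',cv2.minAreaRect(P.astype(np.float32)))
    t=trace(n,'grease_gun');print([ (round(d['conf'],2),int(d['mask'].sum()),np.argwhere(d['mask']).mean(0).round()) for d in t]);ms[n]=(C,t[0]['mask'])
def cost(v):
    s=0
    for n,(C,m) in ms.items():
        r=sil(C,[cylp(np.array([v[0],v[1],.09]),np.array([0,0,1.]),14,126,.017)*1 if 0 else cylp(np.array([v[0],v[1],.09]),np.array([0,0,1.]),.014,.126,.017)])
        s-=(r&m).sum()/(r|m).sum()
    return s
r=minimize(cost,[.478,-.277],method='Nelder-Mead',options=dict(initial_simplex=[[.478,-.277],[.488,-.277],[.478,-.267]]));print(r.x,r.fun)
E
python3 - <<'E'
import cv2,numpy as np
a=cv2.imread('pics/s0.png');b=cv2.imread('pics/t0.png')
A=cv2.resize(a[190:260,185:340],(800,361),interpolation=2);B=cv2.resize(b[150:210,185:325],(560,240),interpolation=2)
C=cv2.resize(a[125:205,100:200],(240,192),interpolation=2);o=np.zeros((601,800,3),np.uint8);o[:361]=A;o[361:,:560]=B;o[361:553,560:]=C
cv2.imwrite('pics/c0.png',o[:600])
E
```

```text
scene plate ((617.667236328125, 21.024131774902344), (110.43638610839844, 84.66716003417969), 4.120909690856934)
[(0.87, 471, array([154., 169.])), (0.17, 54, array([182., 175.]))]
top plate ((612.330810546875, 19.477657318115234), (114.73908996582031, 85.88689422607422), 5.156813621520996)
[(0.64, 322, array([225., 355.]))]
[ 0.47581706 -0.28260539] -1.617854993983153
```

View pics/c0.png

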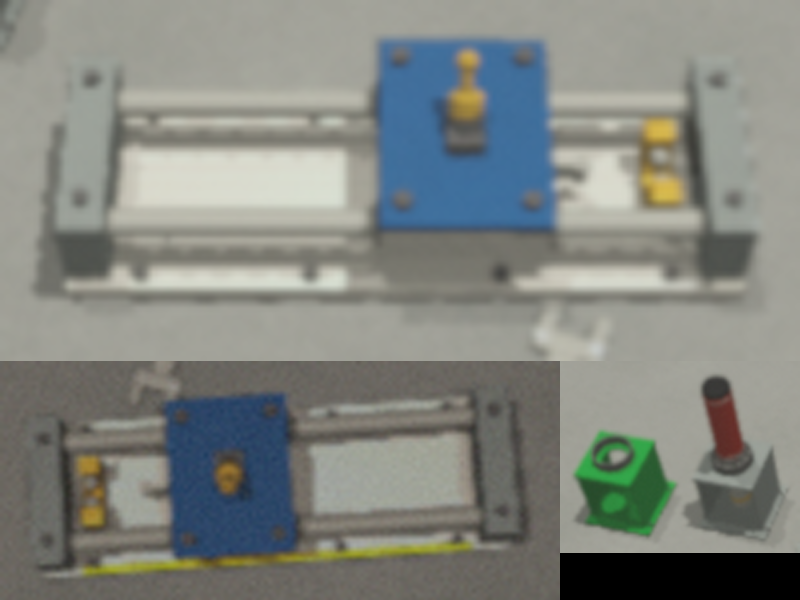

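The crop shows the brass catch on the slide's right (+y) end and the nipple on the blue plate. The grey stand at crop (740,480) holds the gun, and the green one at (620,480) is empty. The slide's yaw is about +0.08. I'll shut the claw and turn first.

Call:
servo_tool:
  series:
    - [[0,0,0,0.1066],[0,0,0,0.1066],[0,0,0,0.1066],[0,0,0,0.1066],[0,0,0,0.1066],[0,0,0,0.1066],[0,0,0,0.1066],[0,0,0,0.1066],[0,0,0,0.1066],[0,0,0,0.1066]]
  claw: 1
  grip_force: 20

```text
t: 2.53
eef_pos: [0.2782, 0.615, 0.2266]
ee_rot: [-3.142, 0.0, -1.496]
force: [-0.8, -0.3, 0.3]
width: 0.0265
gripper_force: 0.0
```

Call:
servo_tool:
  series:
    - [[35.7,-14.6,0,0],[35.7,-14.6,0,0],[35.7,-14.6,0,0],[35.7,-14.6,0,0],[35.7,-14.6,0,0],[35.7,-14.6,0,0],[35.7,-14.6,0,0],[35.7,-14.6,0,0],[35.7,-14.6,0,0],[35.7,-14.6,0,0]]

```text
t: 3.37
eef_pos: [0.4527, 0.2691, 0.227]
ee_rot: [-3.141, 0.001, -1.49]
force: [1.3, 1.0, 0.4]
width: 0.0004
gripper_force: 0.0
```

Call:
servo_tool:
  series:
    - [[35.7,-14.6,0,0],[35.7,-14.6,0,0],[35.7,-14.6,0,0],[35.7,-14.6,0,0],[35.7,-14.6,0,0],[35.7,-14.6,0,0],[35.7,-14.6,0,0],[35.7,-14.6,0,0],[35.7,-14.6,0,0],[35.7,-14.6,0,0]]

```text
t: 4.2
eef_pos: [0.627, -0.0753, 0.2268]
ee_rot: [-3.141, 0.0, -1.491]
force: [1.0, 1.1, 0.6]
width: 0.0005
gripper_force: 0.0
```

Call:
servo_tool:
  series:
    - [[0,3,20,0],[0,0,25,0],[0,0,25,0],[0,0,25,0],[0,0,25,0],[0,0,20,0],[0,0,15,0],[0,0,10,0],[0,0,5,0],[0,0,0,0]]

```text
t: 5.03
eef_pos: [0.6229, -0.0737, 0.0557]
ee_rot: [3.14, -0.0, -1.491]
force: [0.2, -0.3, -0.3]
width: 0.0004
gripper_force: 0.0
```

Call:
servo_tool:
  series:
    - [[-8,0,0,0],[-8,0,0,0],[-8,0,0,0],[-6,0,0,0],[-5,0,0,0],[-5,0,0,0],[-5,0,0,0],[-5,0,0,0],[-5,0,0,0],[-5,0,0,0]]

```text
t: 5.87
eef_pos: [0.6188, -0.0135, 0.0568]
ee_rot: [-3.141, -0.0, -1.491]
force: [1.0, -1.6, 1.2]
width: 0.0007
gripper_force: 0.9
```

Call:
servo_tool:
  series:
    - [[-3,0,0,0],[-3,0,0,0],[-3,0,0,0],[-3,0,0,0],[-2,0,0,0],[-2,0,0,0],[-2,0,0,0],[-2,0,0,0],[-2,0,0,0],[-2,0,0,0]]

```text
t: 6.7
eef_pos: [0.6169, 0.0081, 0.0566]
ee_rot: [3.141, -0.002, -1.492]
force: [2.4, -8.8, 0.5]
width: 0.0001
gripper_force: 3.9
```

Call:
servo_tool:
  series:
    - [[-2,0,0,0],[-1,0,0,0],[-1,0,0,0],[-1,0,0,0],[-1,0,0,0],[-1,0,0,0],[-1,0,0,0],[-1,0,0,0],[-1,0,0,0],[0,0,0,0]]

```text
t: 7.53
eef_pos: [0.6156, 0.0152, 0.0563]
ee_rot: [3.139, -0.006, -1.491]
force: [8.4, -26.6, -2.9]
width: 0.0003
gripper_force: 13.6
```

Call:
servo_tool:
  series:
    - [[2,0,0,0],[4,0,0,0],[10,0,0,0],[20,0,0,0],[20,0,-15,0],[0,0,-40,0],[0,0,-40,0],[0,0,-40,0],[0,0,-40,0],[0,0,0,0]]
  claw: -1

```text
t: 8.37
eef_pos: [0.6245, -0.0358, 0.2413]
ee_rot: [-3.128, -0.0, -1.489]
force: [0.9, -0.7, 1.8]
width: 0.0616
gripper_force: 0.0
```

```bash
python3 - <<'E'
from h import *
a=snap('scene','s1');b=snap('top','t1');
A=cv2.resize(a[185:265,185:345],(800,400),interpolation=2);B=cv2.resize(b[150:210,185:325],(466,200),interpolation=2)
o=np.zeros((600,800,3),np.uint8);o[:400]=A;o[400:,:466]=B;cv2.imwrite('pics/c1.png',o[:,:,::-1])
for n in('scene','top'):print(n,[(round(d['conf'],2),np.round(d['position'],3).tolist()) for d in recognise(n,'carriage')[:2]])
print(telemetry.get_state()['eef_pos'],telemetry.get_state()['t'])
E
```

```text
scene [(0.6, [0.624, 0.067, 0.073])]
top [(0.78, [0.605, 0.067, 0.076]), (0.71, [0.693, 0.075, 0.006])]
[ 0.61979958 -0.03551952  0.23084893] 8.5667
```

View pics/c1.png

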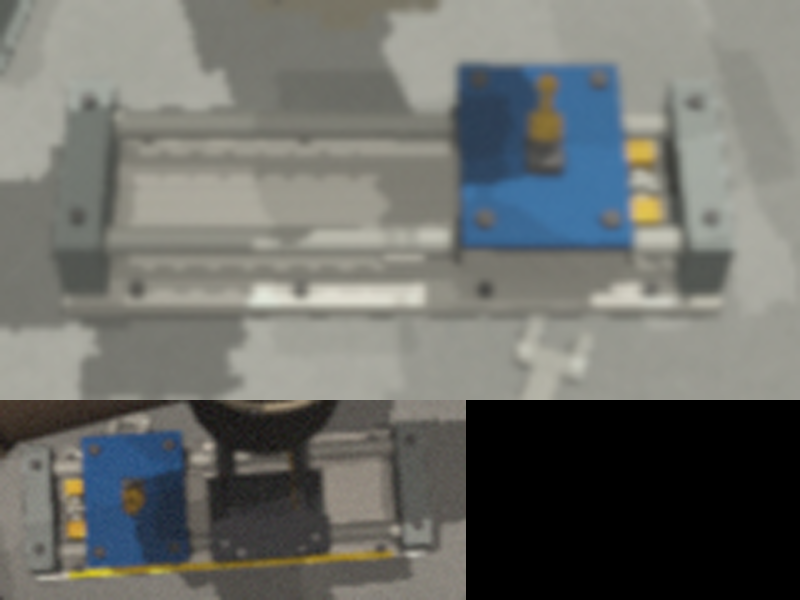

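The scene crop shows the carriage at (545,155), moved about 45 mm toward the catch. The 26 N reading, well past the 10 N catch force, means it is seated at the stop. The gun is next.

Call:
servo_tool:
  series:
    - [[0,0,-10,-0.12],[0,0,-10,-0.12],[0,0,-10,-0.12],[0,0,-10,-0.12],[0,0,-10,-0.12],[0,0,-10,-0.12],[0,0,-10,-0.12],[0,0,-10,-0.12],[0,0,-10,-0.12],[0,0,-10,-0.12]]
  claw: -1

```text
t: 9.4
eef_pos: [0.6199, -0.0356, 0.33]
ee_rot: [3.14, 0.003, -0.285]
force: [0.3, 0.3, 0.4]
width: 0.0877
gripper_force: 0.0
```

Call:
servo_tool:
  series:
    - [[0,0,0,-0.123],[0,0,0,-0.123],[0,0,0,-0.123],[-20,32,0,0],[-20,32,0,0],[-20,32,0,0],[-20,32,0,0],[-20,32,0,0],[-20,32,0,0],[-20,32,0,0]]

```text
t: 10.23
eef_pos: [0.4968, -0.2711, 0.3299]
ee_rot: [-3.141, 0.002, 0.079]
force: [1.2, -0.5, 0.3]
width: 0.0876
gripper_force: 0.0
```

```bash
python3 - <<'E'
from h import *
s=telemetry.get_state();C=cal('wrist');Rt=R.from_euler('xyz',s['ee_rot']).as_matrix()
print(s['eef_pos'],s['ee_rot'],s['q'],s['t']); o=-C[2].T@C[3];print('cam in tool',Rt.T@(o-s['eef_pos']),Rt.T@C[2].T)
w=snap('wrist','w1')
print(proj(C,[[.476,-.283,.216],[.61,.067,.112]]))
E
```

```text
[ 0.49678978 -0.27107737  0.32989585] [-3.14059666e+00  2.43765199e-03  7.88621822e-02] [-1.54036415e-01  1.30335207e-01 -5.90695841e-02 -4.13690702e-04
 -1.38399326e+00  1.80377107e+00] 10.2333
cam in tool [ 7.06898155e-02 -2.12344503e-05 -1.58068272e-01] [[-1.37994970e-05 -9.64544774e-01 -2.63919266e-01]
 [ 9.99999998e-01  3.25031897e-06 -6.41657405e-05]
 [ 6.27485514e-05 -2.63919267e-01  9.64544772e-01]]
[[267.95900871 203.37773409]
 [-30.22746428  39.77438071]]
```

View pics/w1.png

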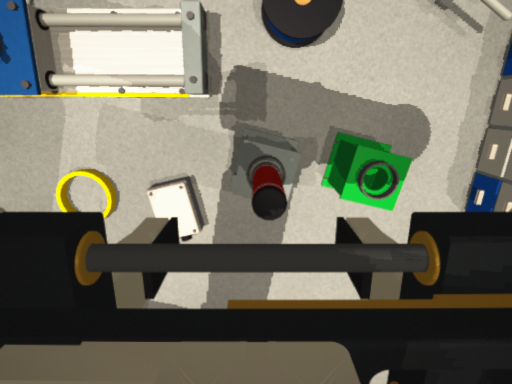

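The wrist view shows the gun's cap at (269,202), against a prediction of (268,203), so the gun pose holds. The stand under it is grey, and the green one is at (370,175). I'll descend and grip.

Call:
servo_tool:
  series:
    - [[-10,5,0,0],[-11.7,5.2,0,0],[0,0,0,0],[0,0,25,0],[0,0,30,0],[0,0,35,0],[0,0,35,0],[0,0,25,0],[0,0,15,0],[0,0,6,0]]

```text
t: 11.12
eef_pos: [0.4759, -0.2803, 0.1574]
ee_rot: [-3.14, 0.005, 0.079]
force: [-0.0, -0.1, 0.3]
width: 0.0881
gripper_force: 0.0
```

Call:
servo_tool:
  series:
    - [[0,0,0,0],[0,0,0,0],[0,0,0,0],[0,0,0,0],[0,0,0,0],[0,0,0,0],[0,0,0,0],[0,0,0,0],[0,0,0,0],[0,0,0,0]]
  claw: 1
  grip_force: 15

```text
t: 11.95
eef_pos: [0.4775, -0.282, 0.1608]
ee_rot: [3.141, -0.0, 0.078]
force: [0.4, -0.5, 1.4]
width: 0.0338
gripper_force: 15.0
```

Call:
servo_tool:
  series:
    - [[0,0,-5,0],[0,0,-10,0],[0,0,-15,0],[0,0,-15,0],[0,0,-15,0],[0,0,-15,0],[0,0,-12,0],[0,0,-8,0],[0,0,0,0],[0,0,0,0]]

```text
t: 12.78
eef_pos: [0.4772, -0.2817, 0.2555]
ee_rot: [-3.141, -0.0, 0.078]
force: [0.1, -0.6, -5.8]
width: 0.034
gripper_force: 15.0
```

Call:
servo_tool:
  series:
    - [[0,0,0,0],[0,0,3,0],[0,0,5,0],[0,0,5,0],[0,0,2,0],[-2,0,0,0],[-3,0,0,0],[-3,0,0,0],[-3,0,0,0],[-2,0,0,0]]

```text
t: 13.62
eef_pos: [0.4646, -0.2831, 0.2411]
ee_rot: [3.141, -0.002, 0.078]
force: [2.1, -0.0, -5.3]
width: 0.0335
gripper_force: 15.0
```

Call:
servo_tool:
  series:
    - [[-4,0,0,0],[-4,0,0,0],[-4,0,0,0],[-4,0,0,0],[-4,0,0,0],[-4,0,0,0],[-4,0,0.5,0],[-4,0,0.5,0],[-4,0,0.5,0],[-4,0,0.5,0]]

```text
t: 14.45
eef_pos: [0.4242, -0.2861, 0.2386]
ee_rot: [3.141, -0.0, 0.078]
force: [2.2, -1.0, -2.9]
width: 0.0338
gripper_force: 15.0
```

Call:
servo_tool:
  series:
    - [[-4,0,1,0],[-4,0,1,0],[-4,0,1,0],[-4,0,1,0],[-4,0,1.2,0],[-4,0,1.3,0],[-4,0,1.4,0],[-4,0,1.5,0],[-4,0,1.5,0],[-1,0,1,0]]

```text
t: 15.28
eef_pos: [0.3868, -0.2888, 0.2264]
ee_rot: [-3.141, 0.0, 0.078]
force: [1.6, 0.0, -1.8]
width: 0.0338
gripper_force: 15.0
```

```bash
python3 - <<'E'
from h import *
a=snap('scene','s2');b=snap('wrist','w2');C=cal('scene');s=telemetry.get_state();print(s['eef_pos'],s['force'],s['t'])
c=proj(C,s['eef_pos'])[0].astype(int);x,y=c-50;x=max(x,0);y=max(y,0)
A=cv2.resize(a[y:y+100,x:x+100],(400,400),interpolation=2);B=cv2.resize(b,(400,300))
o=np.zeros((400,800,3),np.uint8);o[:,:400]=A;o[:300,400:]=B;cv2.imwrite('pics/c2.png',o[:,:,::-1]);print(x,y)
E
```

```text
[ 0.38719445 -0.28881379  0.22641502] [ 0.47994577 -0.41116119 -1.71064158] 15.3833
119 59
```

View pics/c2.png

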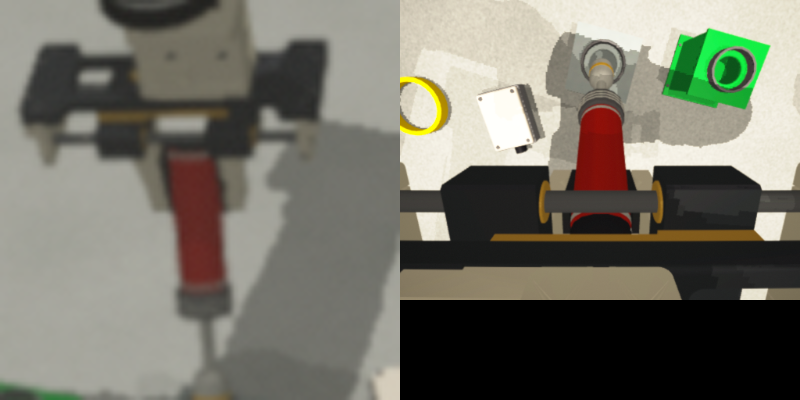

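The gun now leans about 30° in the grip: the head is at scene crop (205,300), and in the wrist view it points up toward the stand. I'll firm the grip, lift out and measure the tilt.

Call:
servo_tool:
  series:
    - [[0,0,0,0],[0,0,0,0],[0,0,0,0],[0,0,-10,0],[0,0,-20,0],[0,0,-20,0],[0,0,-20,0],[0,0,-20,0],[0,0,-10,0],[0,0,0,0]]
  grip_force: 60

```text
t: 16.22
eef_pos: [0.3882, -0.2892, 0.329]
ee_rot: [3.14, -0.003, 0.078]
force: [1.0, -0.9, -4.5]
width: 0.0335
gripper_force: 60.0
```

```bash
cat >> h.py <<'E'
def gunframe(s,th,gz,dx=0,dy=0,phi=0):
    """axis (unit, nozzle->cap) and origin; gz=gun z at grasp point; dx,dy offset in tool"""
    Rt=R.from_euler('xyz',s['ee_rot']).as_matrix()
    ax=Rt@np.array([-np.sin(th),np.sin(phi),-np.cos(th)]);ax/=np.linalg.norm(ax)
    g=s['eef_pos']+Rt@np.array([dx,dy,-.019]);return g-gz*ax,ax
def gunsil(C,o,ax):
    return sil(C,[cylp(o,ax,0,.02,.020),cylp(o,ax,.02,.126,.017),cylp(o,ax,-.04,0,.005),cylp(o,ax,-.075,-.04,.013)])
E
python3 - <<'E'
from h import *
from scipy.optimize import minimize
s=telemetry.get_state();print(s['eef_pos'],s['ee_rot'],s['force'],s['t'])
M={}
for n in('wrist','scene'):
    C=cal(n);im=snap(n,n[0]+'3');t=trace(n,'grease_gun');print(n,[(round(d['conf'],2),int(d['mask'].sum())) for d in t])
    if t: M[n]=(C,t[0]['mask'],im)
def cost(v):
    o,ax=gunframe(s,v[0],.09,v[1],v[2],v[3]);c=0
    for C,m,_ in M.values():
        r=gunsil(C,o,ax); 
        ys=np.where(m.any(1))[0]; # ignore rows outside visible band
        r[:ys[0]-6]=r[:ys[0]-6];
        c+=(m&~r).sum()/m.sum() + 0.5*(r&~m)[ys[0]-6:].sum()/m.sum() if _ is None else (m&~r).sum()/m.sum()+0.5*(r&~m).sum()/m.sum()
    return c
b=None
for t0 in(.4,.52,.6):
    x0=np.array([t0,0,0,0]);r=minimize(cost,x0,method='Nelder-Mead',options=dict(initial_simplex=np.vstack([x0,x0+np.diag([.06,.006,.006,.05])]),maxiter=400));print(r.x.round(4),r.fun)
    if b is None or r.fun<b.fun:b=r
o,ax=gunframe(s,b.x[0],.09,*b.x[1:]);outs=[]
for n,(C,m,im) in M.items():
    v=im.copy();v[m]=v[m]//2+[0,100,0]
    r=gunsil(C,o,ax).astype(np.uint8);cv2.drawContours(v,cv2.findContours(r,0,2)[0],-1,(255,255,0),1)
    c=proj(C,o)[0].astype(int);w=50 if n=='scene' else 128;h_=w
    x=np.clip(c[0]-w,0,512-2*w);y=np.clip(c[1]-w,0,384-2*w);outs.append(cv2.resize(v[y:y+2*w,x:x+2*w],(400,400)))
cv2.imwrite('pics/c3.png',np.hstack(outs)[:,:,::-1])
E
```

```text
[ 0.38819035 -0.28920708  0.32898563] [ 3.14021897e+00 -2.68868899e-03  7.83943235e-02] [ 1.04246421 -0.92449119 -4.46468323] 16.2167
wrist [(0.8, 10498)]
scene [(0.68, 809)]
[ 0.3983  0.014  -0.0008 -0.003 ] 0.3026182396034703
[ 0.3908  0.0142 -0.0008 -0.0039] 0.3030956393836627
[ 4.043e-01  1.430e-02 -4.000e-04 -7.000e-04] 0.305512369063882
```

View pics/c3.png

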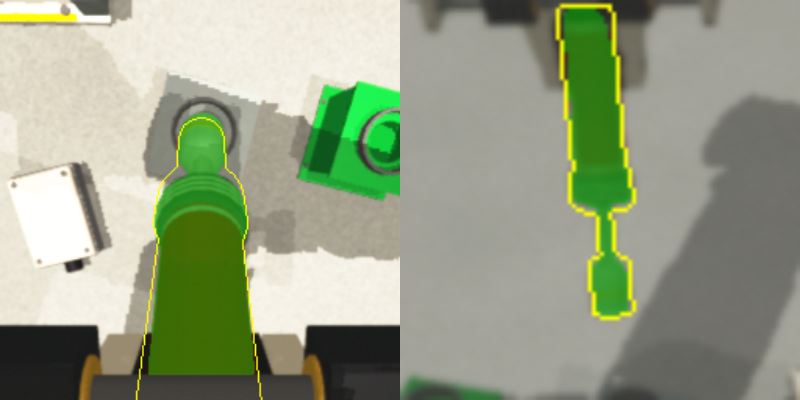

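```bash
cat > fit.py <<'E'
from h import *
from scipy.optimize import minimize
def fit(save=None,cams=('wrist','scene')):
    s=telemetry.get_state();M={}
    for n in cams:
        C=cal(n);im=eyes.grab_frame(n);t=trace(n,'grease_gun')
        if not t: continue
        m=t[0]['mask'];ys=np.where(m.sum(1)>3)[0];V=np.ones_like(m)
        if n=='wrist':V[ys[-1]-4:]=0
        else:V[:ys[0]+3]=0
        M[n]=(C,m,V,im)
    def cost(v):
        o,ax=gunframe(s,v[0],v[1],0,v[2],v[3]);return sum(((gunsil(C,o,ax)^m)&V).sum()/(m&V).sum() for C,m,V,_ in M.values())
    b=None
    for t0 in(.42,.52,.6):
        x0=np.array([t0,.09,0,0]);r=minimize(cost,x0,method='Nelder-Mead',options=dict(initial_simplex=np.vstack([x0,x0+np.diag([.06,.008,.006,.05])]),maxiter=400));print(r.x.round(4),round(r.fun,4))
        if b is None or r.fun<b.fun:b=r
    o,ax=gunframe(s,b.x[0],b.x[1],0,*b.x[2:]);outs=[]
    for n,(C,m,V,im) in M.items():
        v=im.copy();r=gunsil(C,o,ax).astype(np.uint8);cv2.drawContours(v,cv2.findContours(r,0,2)[0],-1,(255,255,0),1)
        c=proj(C,o)[0].astype(int);w=50 if n=='scene' else 128
        x=np.clip(c[0]-w,0,512-2*w);y=np.clip(c[1]-w,0,384-2*w);outs.append(cv2.resize(v[y:y+2*w,x:x+2*w],(400,400)))
    if save:cv2.imwrite(f'pics/{save}.png',np.hstack(outs)[:,:,::-1])
    return b.x,o,ax
if __name__=='__main__':
    v,o,ax=fit('c4');print('origin',o,'axis',ax,'mouth',o-.075*ax)
    # nipple head from scene+top traces
    for n in('scene','top'):
        im=eyes.grab_frame(n);C=cal(n);t=trace(n,'nipple');
        P=proj(C,[.61,.066,.095])[0].astype(int);print(n,P)
        cv2.imwrite(f'pics/n{n}.png',cv2.resize(im[P[1]-25:P[1]+25,P[0]-25:P[0]+25],(400,400),interpolation=2)[:,:,::-1])
    a=cv2.imread('pics/nscene.png');b=cv2.imread('pics/ntop.png');c=cv2.imread('pics/c4.png');cv2.imwrite('pics/c5.png',cv2.resize(np.vstack([c,np.hstack([a,b])]),(600,600)))
E
python3 fit.py
```

```text
[ 5.011e-01  9.140e-02 -2.000e-04 -4.700e-03] 0.4126
[ 5.073e-01  9.110e-02 -1.000e-04 -2.300e-03] 0.4123
[ 0.5073  0.0911 -0.     -0.0034] 0.411
origin [ 0.43086131 -0.2851991   0.2643077 ] axis [-0.48231186 -0.03564328  0.87527415] mouth [ 0.46703469 -0.28252586  0.19866214]
scene [292 209]
top [225 177]
```

View pics/c5.png

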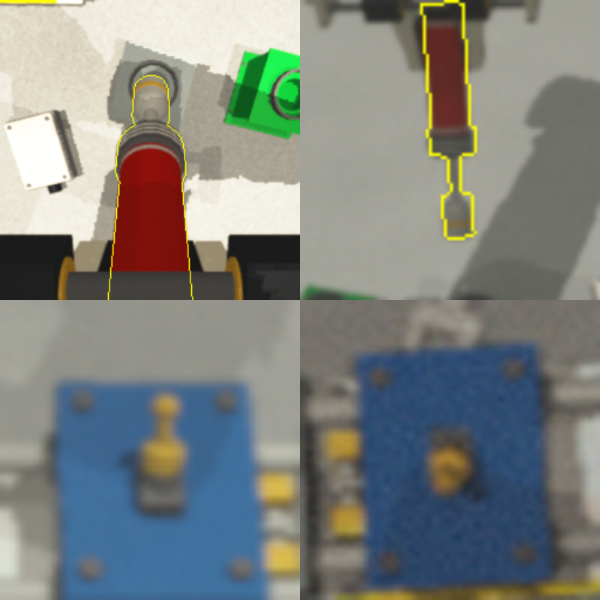

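The wrist and scene overlays match the gun at a tilt of 0.507 rad, against the 0.524 needed. The nipple head is at scene pixel (294.1,200.8) and top pixel (224,181), which I'll triangulate.

```bash
python3 - <<'E'
from h import *
s=telemetry.get_state()
a=atz(cal('scene'),(294.1,200.8),.112);b=atz(cal('top'),(224,181.2),.112);print(a,b)
N=np.r_[(a+b)[:2]/2,.112];na=R.from_euler('z',.08).as_matrix()@[-.5,0,.866]
o,ax=gunframe(s,.507,.0911,0,0,-.003);T=N+.055*na;m=o-.075*ax
Rt=R.from_euler('xyz',s['ee_rot']).as_matrix();print('shift tool mm',1000*Rt.T@(T-m),s['t'])
E
```

```text
[0.5935142  0.06953645 0.112     ] [0.59691675 0.06902783 0.112     ]
shift tool mm [ 126.82268774 -341.29077974   40.59482057] 16.8167
```

Call:
servo_tool:
  series:
    - [[7,-18,0,0],[13,-34,0,0],[13.4,-36,0,0],[13.4,-36,0,0],[13.4,-36,0,0],[13.4,-36,0,0],[13.4,-36,0,0],[13.4,-36,0,0],[13.4,-36,0,0],[13,-37,0,0]]

```text
t: 17.65
eef_pos: [0.4875, 0.0629, 0.327]
ee_rot: [-3.141, -0.001, 0.079]
force: [2.3, -1.4, -4.2]
width: 0.0332
gripper_force: 60.0
```

Call:
servo_tool:
  series:
    - [[0,0,10,0],[0,0,15,0],[0,0,10,0],[0,0,5,0],[0,0,0,0],[0,0,0,0],[0,0,0,0],[0,0,0,0],[0,0,0,0],[0,0,0,0]]

```text
t: 18.48
eef_pos: [0.4876, 0.0608, 0.2871]
ee_rot: [-3.141, -0.001, 0.078]
force: [-0.3, 0.5, -3.5]
width: 0.0333
gripper_force: 60.0
```

```bash
python3 - <<'E'
from h import *
from fit import fit
s=telemetry.get_state();print(s['eef_pos'],s['ee_rot'],s['t'])
C=cal('wrist');v,o,ax=fit('c6');print(v,'mouth',o-.075*ax)
im=snap('wrist','w6');print(proj(C,[[.595,.069,.112],o-.075*ax]))
cv2.imwrite('pics/w6b.png',cv2.resize(im[0:250,128:400],(800,735))[:600,:,::-1])
c=proj(cal('scene'),[.595,.069,.112])[0].astype(int)
E
```

```text
[0.48758632 0.06083139 0.28710964] [-3.14131260e+00 -7.34887947e-04  7.78950472e-02] 18.4833
[ 5.021e-01  9.250e-02 -3.000e-04 -1.800e-03] 0.4892
[ 5.029e-01  9.050e-02 -2.000e-04 -4.000e-04] 0.4925
[ 5.064e-01  9.090e-02 -4.000e-04 -2.700e-03] 0.4926
[ 5.02132075e-01  9.24990001e-02 -3.03795658e-04 -1.80983656e-03] mouth [0.56804905 0.06714831 0.15934651]
[[257.16934882  64.29646861]
 [256.91390342  90.18245163]]
```

View pics/w6b.png

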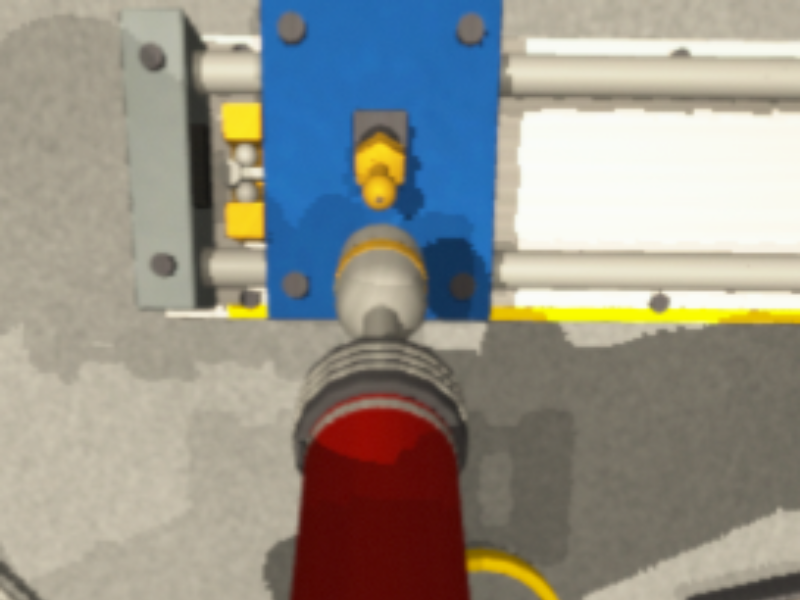

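The wrist crop shows the nipple head at (380,189), which is full-image (257.2,64.3), right on the prediction. The coupler is in line with it, and the carriage strike is in the catch balls at (245,170). I'll compute the approach.

```bash
python3 - <<'E'
from h import *
s=telemetry.get_state();N=np.array([.595,.069,.112]);na=R.from_euler('z',.08).as_matrix()@[-.5,0,.866]
Rt=R.from_euler('xyz',s['ee_rot']).as_matrix()
for th,gz in((.507,.0911),(.5021,.0925)):
    o,ax=gunframe(s,th,gz,0,0,-.002);m=o-.075*ax
    print(m,[(d,(1000*Rt.T@(N+d*na-m)).round(1)) for d in(.03,.006,0,-.014,-.026)])
    print(Rt.T@-na, np.arccos(ax@na))
E
```

```text
[0.56791736 0.06695103 0.16052765] [(0.03, array([12.2,  0.1, 22.5])), (0.006, array([24.2,  0.1, 43.3])), (0, array([27.2,  0.1, 48.5])), (-0.014, array([34.2,  0.1, 60.7])), (-0.026, array([40.2,  0.1, 71. ]))]
[ 4.99886405e-01 -8.50627910e-04  8.66065158e-01] 0.017992497582779703
[0.56787921 0.06694532 0.158907  ] [(0.03, array([12.2,  0.1, 20.9])), (0.006, array([24.2,  0.1, 41.7])), (0, array([27.2,  0.1, 46.9])), (-0.014, array([34.2,  0.1, 59. ])), (-0.026, array([40.2,  0.1, 69.4]))]
[ 4.99886405e-01 -8.50627910e-04  8.66065158e-01] 0.022566483030156476
```

Call:
servo_tool:
  series:
    - [[4,0,6,0],[4,0,7,0],[4,0,8,0],[4,0,8,0],[3,0,5,0],[2,0,3,0],[1,0,2,0],[1,0,2,0],[1,0,1.5,0],[0,0,0,0]]

```text
t: 19.57
eef_pos: [0.5114, 0.0629, 0.244]
ee_rot: [-3.142, 0.0, 0.078]
force: [0.3, -0.1, -4.1]
width: 0.0334
gripper_force: 60.0
```

Call:
servo_tool:
  series:
    - [[0.5,0,0.87,0],[0.5,0,0.87,0],[0.5,0,0.87,0],[0.5,0,0.87,0],[0.5,0,0.87,0],[0.5,0,0.87,0],[0.5,0,0.87,0],[0.5,0,0.87,0],[0.5,0,0.87,0],[0.5,0,0.87,0]]

```text
t: 20.4
eef_pos: [0.516, 0.0632, 0.2357]
ee_rot: [-3.142, 0.0, 0.078]
force: [-5.0, 0.2, 2.2]
width: 0.0326
gripper_force: 60.0
```

```bash
python3 - <<'E'
from h import *
s=telemetry.get_state();print(s['eef_pos'],s['force'],s['moment'],s['t'])
w=snap('wrist','w7');a=snap('scene','s7');c=proj(cal('scene'),[.59,.069,.13])[0].astype(int)
A=cv2.resize(a[c[1]-30:c[1]+30,c[0]-30:c[0]+30],(400,400),interpolation=2);B=cv2.resize(w[0:200,156:356],(400,400))
cv2.imwrite('pics/c7.png',np.hstack([A,B])[:,:,::-1])
E
```

```text
[0.51599634 0.06321668 0.23567644] [-5.00809855  0.15953215  2.19835598] [0.44806705 2.09829223 0.12630399] 20.4
```

View pics/c7.png

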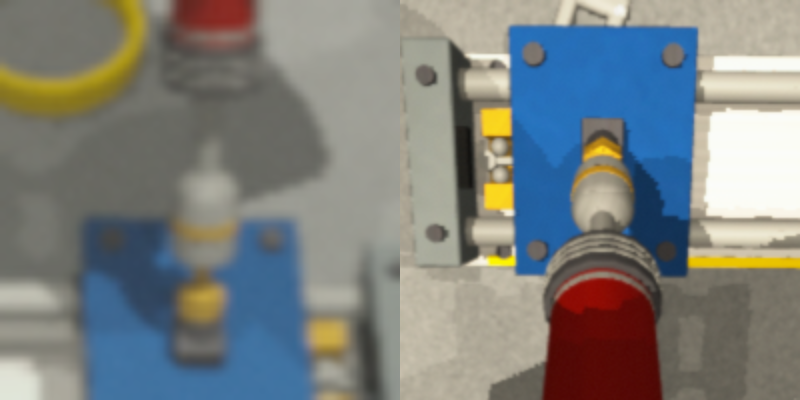

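The coupler's mouth is over the nipple head (wrist crop 603,170; scene crop 203,262), with about 8 N of axial load and little lateral load. I'll continue pressing.

Call:
servo_tool:
  series:
    - [[0.5,0,0.87,0],[0.5,0,0.87,0],[0.5,0,0.87,0],[0.5,0,0.87,0],[0.5,0,0.87,0],[0.5,0,0.87,0],[0.5,0,0.87,0],[0.5,0,0.87,0],[0.5,0,0.87,0],[0.5,0,0.87,0]]

```text
t: 21.33
eef_pos: [0.5208, 0.0635, 0.2273]
ee_rot: [3.141, 0.001, 0.078]
force: [-7.8, -0.7, 6.9]
width: 0.0334
gripper_force: 60.0
```

Call:
servo_tool:
  series:
    - [[0.5,0,0.87,0],[0.5,0,0.87,0],[0.5,0,0.87,0],[0.5,0,0.87,0],[0.5,0,0.87,0],[0.5,0,0.87,0],[0,0,0,0],[0,0,0,0],[0,0,0,0],[0,0,0,0]]

```text
t: 22.17
eef_pos: [0.5235, 0.0635, 0.223]
ee_rot: [3.141, 0.001, 0.079]
force: [-12.6, 1.2, 11.5]
width: 0.0335
gripper_force: 60.0
```

```bash
python3 - <<'E'
from h import *
from fit import fit
s=telemetry.get_state();print(s['eef_pos'],s['force'],s['moment'],s['t'])
w=snap('wrist','w8');v,o,ax=fit('c8');na=R.from_euler('z',.08).as_matrix()@[-.5,0,.866];N=np.array([.595,.069,.112])
print('ang',np.arccos(ax@na),'origin-N along,lat',(o-N)@ax,(o-N)-((o-N)@ax)*ax)
a=eyes.grab_frame('scene');c=proj(cal('scene'),[.59,.069,.13])[0].astype(int)
A=cv2.resize(a[c[1]-30:c[1]+30,c[0]-30:c[0]+30],(400,400),interpolation=2);B=cv2.resize(w[0:200,156:356],(400,400))
cv2.imwrite('pics/c9.png',np.hstack([A,B])[:,:,::-1])
E
```

```text
[0.52346186 0.06352422 0.22295994] [-12.62544845   1.22317963  11.52418657] [0.57796729 4.74875846 0.16438683] 22.1667
[ 4.688e-01  8.790e-02 -3.000e-04 -1.000e-04] 0.4332
[ 0.4548  0.0921 -0.0007 -0.0015] 0.4219
[ 0.4594  0.0914 -0.0007 -0.0015] 0.4235
ang 0.06975291049557669 origin-N along,lat 0.05612986476195493 [-6.69351655e-03  3.64017287e-05 -3.25780104e-03]
```

View pics/c9.png

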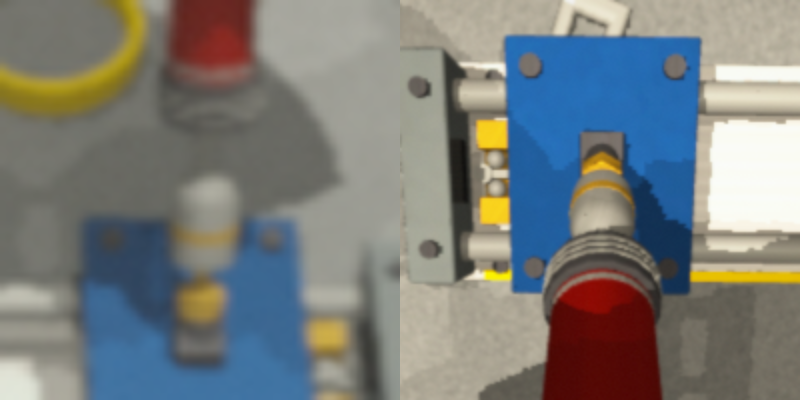

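```bash
cat > fit2.py <<'E'
from h import *
from scipy.optimize import minimize
def reds(pairs=None):
    M=[];s=telemetry.get_state()
    for n in('wrist','scene'):
        C=cal(n);im=eyes.grab_frame(n);h=cv2.cvtColor(im,cv2.COLOR_RGB2HSV)
        m=(((h[...,0]<8)|(h[...,0]>172))&(h[...,1]>130)&(h[...,2]>40)).astype(np.uint8)
        o,ax=gunframe(s,.5,.091);c=proj(C,o+.04*ax)[0];k,l=cv2.connectedComponents(m)
        ids=[i for i in range(1,k) if (l==i).sum()>40];i=min(ids,key=lambda i:np.hypot(*(np.argwhere(l==i)[:,::-1]-c).T).min());m=l==i
        ys=np.where(m.sum(1)>3)[0];V=np.ones_like(m)
        if n=='wrist':V[ys[-1]-6:]=0
        else:V[:ys[0]+3]=0
        M.append((C,m,V))
    return s,M
def fit2(s,M,th0=.48):
    def model(v): return gunframe(s,v[0],v[1],v[2],v[3],v[4])
    def cost(v):
        o,ax=model(v);c=0
        for C,m,V in M:
            r=sil(C,[cylp(o,ax,.02,.116,.017)]);c+=((r^m)&V).sum()/(m&V).sum()
        return c+ (v[2]/.02)**2*.01
    b=None
    for t0 in(th0-.05,th0,th0+.05):
        x0=np.array([t0,.09,0,0,0]);
        for _ in range(2):
            r=minimize(cost,x0,method='Nelder-Mead',options=dict(initial_simplex=np.vstack([x0,x0+np.diag([.05,.006,.006,.004,.03])]),maxiter=400));x0=r.x
        if b is None or r.fun<b.fun:b=r
    o,ax=model(b.x);na=R.from_euler('z',.08).as_matrix()@[-.5,0,.866];N=np.array([.595,.069,.112]);d=N-o
    Rt=R.from_euler('xyz',s['ee_rot']).as_matrix();lat=d-(d@ax)*ax
    print('th,gz,dx,dy,phi',b.x.round(4),'cost',round(b.fun,3),'ang',round(np.arccos(ax@na),3),'o-N along',round(-d@ax*1000,1),'N lateral from axis, tool mm',(1000*Rt.T@lat).round(1))
if __name__=='__main__':
    s,M=reds();print([m.sum() for _,m,_ in M],s['t']);fit2(s,M)
    fit2(s,M[:1]);
    Cw,Cs=cal('wrist'),cal('scene');c=proj(Cs,[.59,.069,.13])[0].astype(int)
    for w,p in(((257.5,93.5),(207,241)),((257.5,120),(212,122))):
        q=np.array(p)/6.667+c-30;o1,d1=ray(Cw,w);o2,d2=ray(Cs,q)
        A=np.stack([d1,-d2],1);k,res,*_=np.linalg.lstsq(A,o2-o1,rcond=None);print(o1+k[0]*d1,o2+k[1]*d2)
E
python3 fit2.py
```

```text
[np.int64(5940), np.int64(373)] 22.4667
th,gz,dx,dy,phi [ 5.986e-01  8.880e-02 -4.500e-03  5.000e-04  8.500e-03] cost 0.256 ang 0.075 o-N along 61.5 N lateral from axis, tool mm [-8.4  0.9  5.7]
th,gz,dx,dy,phi [ 4.532e-01  9.140e-02  1.200e-03 -1.000e-04 -7.000e-04] cost 0.005 ang 0.071 o-N along 56.3 N lateral from axis, tool mm [ 5.9  0.2 -2.9]
[0.60035324 0.0690619  0.12008857] [0.60058729 0.07142071 0.12009343]
[0.58203409 0.06772411 0.17077463] [0.58216724 0.06892411 0.17075889]
```

```bash
cat > re.py.tmp <<'E'
E
rm re.py.tmp; cat > hist.py <<'E'
from h import *
import fit2 as F
s0=telemetry.get_state();C=cal('wrist');Rt=R.from_euler('xyz',s0['ee_rot']).as_matrix()
Rc=C[2]@Rt; tc=C[2]@s0['eef_pos']+C[3]   # cam from tool
for f,p,r in(('w3',[.38819,-.289207,.328986],[3.14021897,-.00268869,.0783943]),('w6',[.487586,.060831,.28711],[-3.1413126,-.00073489,.077895]),('w7',[.515996,.0632167,.235676],[-3.142,0,.078]),('w8',[.52346,.063524,.22296],[3.141,.001,.079])):
    im=cv2.imread(f'pics/{f}.png')[:,:,::-1];R1=R.from_euler('xyz',r).as_matrix();s=dict(eef_pos=np.array(p),ee_rot=r)
    C1=(C[0],C[1],Rc@R1.T,tc-Rc@R1.T@np.array(p))
    h=cv2.cvtColor(np.ascontiguousarray(im),cv2.COLOR_RGB2HSV);m=(((h[...,0]<8)|(h[...,0]>172))&(h[...,1]>130)&(h[...,2]>40)).astype(np.uint8)
    k,l,st,_=cv2.connectedComponentsWithStats(m);m=l==1+np.argmax(st[1:,4]);ys=np.where(m.sum(1)>3)[0];V=np.ones_like(m);V[ys[-1]-6:]=0
    print(f,m.sum());F.fit2(s,[(C1,m,V)])
    if f=='w6': print('N from w6 at z', [atz(C1,(257.2,64.3),z).round(4) for z in(.108,.112,.116)])
E
python3 hist.py
```

```text
w3 6001
th,gz,dx,dy,phi [ 4.886e-01  9.010e-02  5.000e-04 -1.000e-04 -1.100e-03] cost 0.013 ang 0.033 o-N along 227.5 N lateral from axis, tool mm [  84.1 -341.4  -44.3]
w6 5982
th,gz,dx,dy,phi [ 4.622e-01  9.060e-02  1.400e-03 -1.000e-04 -4.100e-03] cost 0.008 ang 0.061 o-N along 130.6 N lateral from axis, tool mm [ 7.5 -0.6 -3.8]
N from w6 at z [array([0.5954, 0.069 , 0.108 ]), array([0.595 , 0.0689, 0.112 ]), array([0.5945, 0.0689, 0.116 ])]
w7 5960
th,gz,dx,dy,phi [ 4.617e-01  9.050e-02  1.300e-03 -1.000e-04 -1.100e-03] cost 0.006 ang 0.062 o-N along 71.9 N lateral from axis, tool mm [ 5.5  0.2 -2.7]
w8 5938
th,gz,dx,dy,phi [ 4.562e-01  9.090e-02  1.300e-03 -2.000e-04 -1.300e-03] cost 0.005 ang 0.069 o-N along 56.8 N lateral from axis, tool mm [ 5.5  0.1 -2.7]
```

The wrist-only fits agree, with cost about 0.005. The gun sits at a tilt of 0.46 and its axis passes about 6 mm on the robot side of the nipple head, so the coupler is catching on its rim. I'll back off, shift and remeasure.

Call:
servo_tool:
  series:
    - [[-1,0,-1.7,0],[-2,0,-3.5,0],[-3,0,-5.2,0],[-3,0,-5.2,0],[-3,0,-5.2,0],[0,0,0,0],[2.5,0,-1.2,0],[3,0,-1.5,0],[0,0,0,0],[0,0,0,0]]

```text
t: 23.4
eef_pos: [0.5176, 0.0632, 0.2444]
ee_rot: [3.141, 0.002, 0.078]
force: [-2.5, 0.4, -4.3]
width: 0.0331
gripper_force: 60.0
```

```bash
python3 - <<'E'
import fit2 as F
from h import *
s,M=F.reds();print(s['eef_pos'],s['force'],s['t']);F.fit2(s,M[:1]);snap('wrist','w10')
E
```

```text
[0.5176009  0.06324355 0.24438272] [-2.47342667  0.4195453  -4.30229913] 23.4
th,gz,dx,dy,phi [ 4.622e-01  9.090e-02  1.100e-03 -1.000e-04 -1.500e-03] cost 0.006 ang 0.063 o-N along 78.8 N lateral from axis, tool mm [ 1.1  0.1 -0.6]
```

Call:
servo_tool:
  series:
    - [[1,0,-0.5,0],[0.53,0,1.08,0],[0.53,0,1.08,0],[0.53,0,1.08,0],[0.53,0,1.08,0],[0.53,0,1.08,0],[0.53,0,1.08,0],[0.53,0,1.08,0],[0.53,0,1.08,0],[0.53,0,1.08,0]]

```text
t: 24.38
eef_pos: [0.5225, 0.0633, 0.2363]
ee_rot: [3.141, 0.002, 0.078]
force: [-9.0, 0.1, 4.7]
width: 0.0327
gripper_force: 60.0
```

Call:
servo_tool:
  series:
    - [[0.53,0,1.08,0],[0.53,0,1.08,0],[0.53,0,1.08,0],[0.53,0,1.08,0],[0.53,0,1.08,0],[0.53,0,1.08,0],[0.53,0,1.08,0],[0.53,0,1.08,0],[0,0,0,0],[0,0,0,0]]

```text
t: 25.22
eef_pos: [0.5261, 0.0635, 0.2285]
ee_rot: [3.141, 0.002, 0.079]
force: [-14.0, 0.7, 12.0]
width: 0.0333
gripper_force: 60.0
```

```bash
python3 - <<'E'
import fit2 as F
from h import *
s,M=F.reds();print(s['eef_pos'],s['force'],s['t']);F.fit2(s,M[:1]);snap('wrist','w11')
E
```

```text
[0.5260531  0.06349682 0.22853287] [-14.0147796    0.65470614  11.96542355] 25.2167
th,gz,dx,dy,phi [ 4.61e-01  9.02e-02  9.00e-04 -2.00e-04 -2.00e-03] cost 0.007 ang 0.065 o-N along 61.5 N lateral from axis, tool mm [ 1.1 -0.3 -0.5]
```

```bash
cat > chk.py <<'E'
from h import *
s0=telemetry.get_state();C=cal('wrist');Rt=R.from_euler('xyz',s0['ee_rot']).as_matrix();Rc=C[2]@Rt;tc=C[2]@s0['eef_pos']+C[3]
p=np.array([.487586,.060831,.28711]);r=[-3.1413126,-.00073489,.077895];R1=R.from_euler('xyz',r).as_matrix();s=dict(eef_pos=p,ee_rot=r);C1=(C[0],C[1],Rc@R1.T,tc-Rc@R1.T@p)
for th,gz,dx in((.462,.0906,.0014),(.49,.0906,.0),(.507,.0911,0),(.53,.0911,0)):
    o,ax=gunframe(s,th,gz,dx);w=gunsil(C1,o,ax);Cs=cal('scene');ws=gunsil(Cs,o,ax);ys=np.argwhere(ws)
    rows=lambda P:(proj(C1,P)[:,1].min().round(1),proj(C1,P)[:,1].max().round(1),np.ptp(proj(C1,P)[:,0]).round(1))
    print(th,'wrist mouth',rows(cylp(o,ax,-.075,-.0749,.013)),'coupler',rows(cylp(o,ax,-.075,-.04,.013)),'head low rim',rows(cylp(o,ax,0,.0001,.02)),'top rim',rows(cylp(o,ax,.02,.0201,.02)),'barrel base',rows(cylp(o,ax,.02,.0201,.017)))
im=cv2.imread('pics/w6.png');print(im[60:150:2,257].tolist())
E
python3 chk.py
```

```text
0.462 wrist mouth (np.float64(82.6), np.float64(109.5), np.float64(28.6)) coupler (np.float64(82.6), np.float64(129.4), np.float64(31.6)) head low rim (np.float64(118.5), np.float64(165.1), np.float64(55.3)) top rim (np.float64(134.5), np.float64(182.4), np.float64(59.4)) barrel base (np.float64(138.6), np.float64(179.2), np.float64(50.4))
0.49 wrist mouth (np.float64(79.3), np.float64(106.4), np.float64(28.9)) coupler (np.float64(79.3), np.float64(127.1), np.float64(31.9)) head low rim (np.float64(117.7), np.float64(163.8), np.float64(55.6)) top rim (np.float64(134.6), np.float64(181.7), np.float64(59.6)) barrel base (np.float64(138.6), np.float64(178.6), np.float64(50.7))
0.507 wrist mouth (np.float64(76.0), np.float64(103.2), np.float64(29.1)) coupler (np.float64(76.0), np.float64(124.3), np.float64(32.0)) head low rim (np.float64(115.6), np.float64(161.6), np.float64(55.8)) top rim (np.float64(132.8), np.float64(179.7), np.float64(59.8)) barrel base (np.float64(136.8), np.float64(176.6), np.float64(50.8))
0.53 wrist mouth (np.float64(71.9), np.float64(99.3), np.float64(29.4)) cou
[... 286 characters left out ...]
 197, 243], [32, 216, 250], [43, 190, 238], [72, 123, 156], [40, 132, 178], [166, 101, 43], [174, 104, 39], [129, 121, 110], [122, 140, 148], [113, 141, 154], [28, 130, 178], [91, 162, 196], [129, 149, 156], [132, 151, 160], [144, 165, 173], [159, 182, 190], [176, 197, 207], [181, 205, 214], [170, 193, 201], [175, 197, 206], [174, 197, 207], [134, 153, 160], [118, 136, 142], [120, 137, 144], [120, 137, 144], [119, 136, 143], [87, 100, 105], [89, 102, 106], [127, 145, 152], [127, 146, 153], [98, 111, 117], [128, 147, 154], [62, 69, 72], [59, 63, 67], [78, 85, 90], [80, 86, 96], [39, 48, 140], [115, 133, 145], [81, 96, 157], [2, 11, 141], [3, 13, 141], [4, 13, 141], [2, 10, 141], [1, 11, 141]]
```

```bash
for z in .022 .023 .024; do sed "s/cylp(o,ax,.02,.116,.017)/cylp(o,ax,$z,.116,.017)/" fit2.py > fit3.py; sed -e 's/import fit2/import fit3/' -e "s/'w8',\[/'w8',[/" hist.py > hist3.py; sed -i "s/('w8',\[.52346,.063524,.22296\],\[3.141,.001,.079\])/('w8',[.52346,.063524,.22296],[3.141,.001,.079]),('w10',[.5176009,.06324355,.24438272],[3.141,.002,.078]),('w11',[.5260531,.06349682,.22853287],[3.141,.002,.079])/" hist3.py; echo == $z; python3 hist3.py | grep th,; done
```

```text
== .022
th,gz,dx,dy,phi [ 4.774e-01  9.300e-02  6.000e-04 -1.000e-04  9.000e-04] cost 0.013 ang 0.044 o-N along 224.1 N lateral from axis, tool mm [  87.4 -340.9  -45.5]
th,gz,dx,dy,phi [ 4.535e-01  9.240e-02  1.900e-03 -2.000e-04 -5.600e-03] cost 0.009 ang 0.07 o-N along 128.4 N lateral from axis, tool mm [ 9.  -0.8 -4.4]
th,gz,dx,dy,phi [ 4.498e-01  9.290e-02  1.700e-03 -2.000e-04 -3.100e-03] cost 0.006 ang 0.074 o-N along 69.3 N lateral from axis, tool mm [ 7.   0.  -3.4]
th,gz,dx,dy,phi [ 4.44e-01  9.29e-02  2.00e-03 -2.00e-04 -1.70e-03] cost 0.005 ang 0.081 o-N along 54.4 N lateral from axis, tool mm [ 6.6  0.1 -3.2]
th,gz,dx,dy,phi [ 4.491e-01  9.300e-02  1.700e-03 -2.000e-04 -2.900e-03] cost 0.005 ang 0.077 o-N along 76.3 N lateral from axis, tool mm [ 2.7 -0.1 -1.3]
th,gz,dx,dy,phi [ 4.449e-01  9.300e-02  1.300e-03 -2.000e-04 -1.300e-03] cost 0.006 ang 0.081 o-N along 58.6 N lateral from axis, tool mm [ 2.9 -0.1 -1.4]
== .023
th,gz,dx,dy,phi [ 4.918e-01  9.360e-02  1.000e-04 -1.000e-04 -1.100e-03] cost 0.013 ang 0.03 o-N along 224.5 N lateral from axis, tool mm [  83.3 -341.4
[... 1013 characters left out ...]
st 0.009 ang 0.035 o-N along 127.7 N lateral from axis, tool mm [ 3.   0.2 -1.6]
th,gz,dx,dy,phi [ 4.479e-01  9.520e-02  1.600e-03 -3.000e-04 -5.100e-03] cost 0.006 ang 0.076 o-N along 67.0 N lateral from axis, tool mm [ 7.3 -0.2 -3.5]
th,gz,dx,dy,phi [ 4.468e-01  9.520e-02  1.600e-03 -2.000e-04 -2.000e-03] cost 0.005 ang 0.078 o-N along 52.3 N lateral from axis, tool mm [ 6.5  0.1 -3.1]
th,gz,dx,dy,phi [ 4.445e-01  9.500e-02  1.900e-03 -1.000e-04 -1.700e-03] cost 0.005 ang 0.081 o-N along 74.2 N lateral from axis, tool mm [ 3.2  0.  -1.5]
th,gz,dx,dy,phi [ 4.414e-01  9.500e-02  1.500e-03 -2.000e-04 -1.800e-03] cost 0.006 ang 0.085 o-N along 56.5 N lateral from axis, tool mm [ 3.3 -0.2 -1.5]
```

Call:
servo_tool:
  series:
    - [[-3,0,-5.2,0],[-3,0,-5.2,0],[-3,0,-5.2,0],[-2.5,0,2.3,0],[-2.5,0,2.3,0],[0,0,0,0],[1,0,1.73,0],[1,0,1.73,0],[0.5,0,0.87,0],[0,0,0,0]]

```text
t: 26.2
eef_pos: [0.5165, 0.0633, 0.2338]
ee_rot: [3.142, 0.0, 0.078]
force: [-5.3, 0.6, 2.0]
width: 0.0331
gripper_force: 60.0
```

Call:
servo_tool:
  series:
    - [[0.5,0,0.87,0],[0,0,0,0],[0.5,0,0.87,0],[0,0,0,0],[0.5,0,0.87,0],[0,0,0,0],[0,0,0,0],[0,0,0,0],[0,0,0,0],[0,0,0,0]]

```text
t: 27.03
eef_pos: [0.5178, 0.0633, 0.2316]
ee_rot: [-3.142, 0.0, 0.078]
force: [-5.4, 1.5, 4.1]
width: 0.0333
gripper_force: 60.0
```

Call:
servo_tool:
  series:
    - [[-0.65,0,0.38,0],[0,0,0,0],[-0.65,0,0.38,0],[0,0,0,0],[0,0,0,0],[0,0,0,0],[0,0,0,0],[0,0,0,0],[0,0,0,0],[0,0,0,0]]

```text
t: 27.87
eef_pos: [0.5169, 0.0633, 0.2308]
ee_rot: [-3.141, -0.001, 0.078]
force: [-4.7, 0.9, 5.0]
width: 0.0332
gripper_force: 60.0
```

Call:
servo_tool:
  series:
    - [[0.5,0,0.87,0],[0,0,0,0],[0.5,0,0.87,0],[0,0,0,0],[0.5,0,0.87,0],[0,0,0,0],[0.5,0,0.87,0],[0,0,0,0],[0,0,0,0],[0,0,0,0]]

```text
t: 28.7
eef_pos: [0.5188, 0.0635, 0.2275]
ee_rot: [-3.141, -0.001, 0.078]
force: [-4.4, 1.1, 8.0]
width: 0.0331
gripper_force: 60.0
```

Call:
servo_tool:
  series:
    - [[0.5,0,-0.3,0],[0.5,0,0.87,0],[0.5,0,0.87,0],[0.5,0,0.87,0],[0.5,0,0.87,0],[0,0,0,0],[0,0,0,0],[0,0,0,0],[0,0,0,0],[0,0,0,0]]

```text
t: 29.53
eef_pos: [0.521, 0.0636, 0.2244]
ee_rot: [-3.142, -0.0, 0.078]
force: [-6.4, 1.6, 8.5]
width: 0.0328
gripper_force: 60.0
```

Call:
servo_tool:
  series:
    - [[0.5,0,0.87,0],[0.5,0,0.87,0],[0,0,0,0],[0,0,0,0],[0,0,0,0],[0,0,0,0],[0,0,0,0],[0,0,0,0],[0,0,0,0],[0,0,0,0]]

```text
t: 30.37
eef_pos: [0.5218, 0.0636, 0.2229]
ee_rot: [3.142, -0.0, 0.079]
force: [-8.3, 1.1, 10.9]
width: 0.0332
gripper_force: 60.0
```

```bash
python3 - <<'E'
from h import *
s=telemetry.get_state();N=np.array([.595,.069,.112]);na=R.from_euler('z',.08).as_matrix()@[-.5,0,.866]
for n in('wrist','scene'):
    im=snap(n,n[0]+'12');C=cal(n)
    for d in(0,3,6,10,14):
        P=proj(C,cylp(N-d*.001*na,na,0,.0001,.013));H=proj(C,N-.017*na)
        print(n,d,'mouth rows',P[:,1].min().round(1),P[:,1].max().round(1),'cols',P[:,0].min().round(1),P[:,0].max().round(1))
    print('N',proj(C,N),'hex top centre ~',proj(C,N-.0225*na))
    c=int(round(proj(C,N)[0,0]));r0=int(proj(C,N)[0,1]);k=30 if n=='wrist' else 12
    print([(r,*im[r,c].tolist()) for r in range(r0-k,r0+k)])
B=cv2.imread('pics/w12.png')[20:170,180:335];A=cv2.imread('pics/s12.png')[175:225,267:319]
cv2.imwrite('pics/c12.png',np.hstack([cv2.resize(A,(400,400),interpolation=2),cv2.resize(B,(400,400))]))
E
```

```text
wrist 0 mouth rows 83.9 111.7 cols 242.0 272.5
wrist 3 mouth rows 82.2 109.8 cols 242.1 272.4
wrist 6 mouth rows 80.5 108.0 cols 242.2 272.3
wrist 10 mouth rows 78.3 105.7 cols 242.4 272.1
wrist 14 mouth rows 76.1 103.3 cols 242.5 272.0
N [[257.30161309  98.29513916]] hex top centre ~ [[257.25668632  85.54405636]]
[(68, 124, 116, 110), (69, 117, 108, 102), (70, 74, 69, 65), (71, 67, 62, 58), (72, 68, 63, 58), (73, 90, 74, 53), (74, 157, 113, 33), (75, 173, 124, 22), (76, 173, 124, 22), (77, 177, 128, 21), (78, 212, 159, 25), (79, 237, 187, 29), (80, 250, 216, 29), (81, 250, 214, 30), (82, 245, 201, 35), (83, 205, 161, 66), (84, 145, 132, 107), (85, 141, 133, 116), (86, 143, 135, 119), (87, 145, 136, 119), (88, 151, 136, 108), (89, 167, 130, 54), (90, 173, 126, 25), (91, 180, 134, 37), (92, 187, 151, 78), (93, 156, 144, 119), (94, 152, 144, 126), (95, 153, 145, 127), (96, 155, 147, 128), (97, 158, 150, 131), (98, 162, 155, 135), (99, 166, 159, 139), (100, 163, 155, 135), (101, 170, 161, 141), (102, 176, 167, 147), (103, 182, 174, 152), (104, 187, 178, 157), (105, 191, 182, 159), (106,
[... 600 characters left out ...]
298.7
scene 10 mouth rows 202.7 206.7 cols 288.8 298.7
scene 14 mouth rows 204.1 208.1 cols 288.8 298.6
N [[293.89015646 201.23918771]] hex top centre ~ [[293.58158577 209.03794596]]
[(189, 101, 101, 93), (190, 106, 107, 97), (191, 130, 130, 120), (192, 160, 159, 148), (193, 168, 167, 156), (194, 163, 162, 151), (195, 153, 152, 141), (196, 146, 146, 135), (197, 145, 144, 134), (198, 149, 144, 129), (199, 156, 141, 105), (200, 159, 138, 85), (201, 151, 139, 107), (202, 144, 141, 125), (203, 141, 140, 129), (204, 135, 133, 122), (205, 123, 117, 99), (206, 115, 102, 73), (207, 125, 104, 58), (208, 160, 133, 60), (209, 190, 159, 66), (210, 174, 146, 62), (211, 162, 135, 62), (212, 152, 128, 66)]
```

```bash
python3 - <<'E'
from h import *
for f,rows,c0,c1 in(('w12',(82,90,96,102,108),232,284),('s12',(196,199,203),284,304)):
    im=cv2.imread(f'pics/{f}.png').astype(int)[:,:,::-1]
    for r in rows:
        row=im[r,c0:c1];sat=row[:,2]-row[:,0]  # blue-red
        ok=np.where(sat<15)[0]+c0;print(f,r,ok.min(),ok.max(),(ok.min()+ok.max())/2,' '.join(str(v) for v in sat))
E
```

```text
w12 82 247 267 257.0 143 144 143 143 143 144 133 127 127 127 126 125 126 115 37 -78 -151 -187 -205 -211 -210 -210 -209 -205 -207 -210 -208 -214 -215 -217 -215 -207 -180 -137 -76 -1 62 84 85 90 119 132 141 145 145 146 135 130 127 125 124 123
w12 90 245 269 257.0 121 120 122 120 120 121 122 123 123 124 124 112 50 -4 -23 -25 -36 -47 -79 -119 -140 -147 -151 -148 -148 -148 -147 -145 -140 -133 -114 -81 -51 -37 -28 -21 -16 10 57 84 87 87 85 85 85 75 71 76 106 121 121 124
w12 96 242 271 256.5 124 124 124 123 124 124 124 123 120 93 6 -85 -135 -131 -88 -49 -32 -27 -27 -26 -26 -27 -26 -28 -28 -27 -26 -27 -26 -25 -24 -24 -23 -24 -31 -67 -109 -112 -75 -30 24 59 63 65 65 63 63 64 65 65 65 70
w12 102 241 273 257.0 124 125 124 124 125 124 125 123 72 -51 -64 -29 -23 -25 -26 -28 -28 -29 -30 -30 -31 -31 -29 -28 -30 -29 -30 -30 -28 -29 -28 -27 -26 -24 -24 -22 -20 -18 -16 -23 -64 -11 55 66 65 64 65 64 66 65 63 65
w12 108 241 272 256.5 123 124 124 124 123 124 124 118 61 0 -22 -26 -28 -29 -30 -31 -31 -31 -32 -33 -33 -32 -32 -33 -32 -31 -32 -32 -30 -31 -30 -30 -29 -29 -28 -27 -26 -24 -20 -17 -11 27 58 65 64 64 64 64 65 66 66 64
s12 196 284 303 293.5 -4 -5 -4 -4 -5 -7 -7 -8 -10 -11 -11 -12 -12 -11 -11 -9 -4 -3 -3 -4
s12 199 289 299 294.0 44 42 42 45 33 -5 -41 -54 -57 -56 -51 -50 -52 -57 -62 -40 18 60 64 41
s12 203 290 298 294.0 46 46 47 51 45 25 4 -5 -9 -11 -12 -12 -11 -4 14 49 79 85 85 78
```

Call:
servo_tool:
  series:
    - [[1.0,0,-0.5,0],[0.5,0,0.87,0],[1.0,0,-0.5,0],[0,0,0,0],[0,1,0,0],[0,-2,0,0],[0,1,0,0],[0,0,0,0],[0,0,0,0],[0,0,0,0]]

```text
t: 31.3
eef_pos: [0.5235, 0.0636, 0.2223]
ee_rot: [3.141, 0.002, 0.078]
force: [-9.0, 1.0, 7.6]
width: 0.0334
gripper_force: 60.0
```

Call:
servo_tool:
  series:
    - [[1.0,0,-0.5,0],[0,0,0,0],[1.0,0,-0.5,0],[0,0,0,0],[0,1,0,0],[0,-2,0,0],[0,1,0,0],[0,0,0,0],[0,0,0,0],[0,0,0,0]]

```text
t: 32.13
eef_pos: [0.5246, 0.0635, 0.2228]
ee_rot: [3.141, 0.004, 0.078]
force: [-10.3, 0.7, 8.1]
width: 0.0335
gripper_force: 60.0
```

```bash
cat > md.py <<'E'
from h import *
N=np.array([.595,.069,.112]);na=R.from_euler('z',.08).as_matrix()@[-.5,0,.866]
def run():
    s=telemetry.get_state();out=[]
    for n in('wrist','scene'):
        im=eyes.grab_frame(n).astype(int);C=cal(n);c,r0=proj(C,N)[0];cc=int(round(c));off=0 if n=='wrist' else -.4
        col=im[:,cc-1:cc+2].mean(1);y=col[:,0]-col[:,2]
        if n=='wrist': # yellow hex above mouth edge: crossing of y=75 going down, first below hex peak
            r=next(r for r in range(int(r0)-25,int(r0)+10) if y[r]>75); r=next(k for k in range(r,r+40) if y[k]<75);obs=r-(75-y[r])/(y[r-1]-y[r])+.0
        else:
            obs=next(r for r in range(int(r0)+2,int(r0)+14) if y[r]>35);obs=obs-(y[obs]-35)/(y[obs]-y[obs-1])
        f=lambda d,e:proj(C,cylp(N-d*na+e*np.cross([0.08*-1,1,0],na),na,0,.0001,.013))[:,1]
        g=(lambda d,e:f(d,e).min()+off) if n=='wrist' else (lambda d,e:f(d,e).max()+off)
        b=g(0,0);out.append((obs-b,(g(.005,0)-b)/5,(g(0,.005)-b)/5));print(n,'obs',round(obs,1),'at d0e0',b.round(1))
    A=np.array([[o[1],o[2]] for o in out]);print('d,e mm',np.linalg.solve(A,[o[0] for o in out]).round(1),s['eef_pos'],s['force'],s['t'])
if __name__=='__main__':run()
E
python3 md.py
```

```text
wrist obs 85.1 at d0e0 87.0
scene obs 206.4 at d0e0 202.8
d,e mm [12.4 -4.7] [0.52460307 0.06352363 0.22280046] [-10.26229937   0.67305268   8.07614314] 32.1333
```

Call:
servo_tool:
  series:
    - [[-0.9,0,0.5,0],[0,0,0,0],[0.5,0,0.87,0],[0,0,0,0],[0.5,0,0.87,0],[0,0,0,0],[0,1,0,0],[0,-1,0,0],[0,0,0,0],[0,0,0,0]]

```text
t: 33.07
eef_pos: [0.5253, 0.0637, 0.2204]
ee_rot: [3.141, 0.003, 0.078]
force: [-8.4, 0.5, 4.3]
width: 0.0333
gripper_force: 60.0
```

```bash
python3 md.py
```

```text
wrist obs 81.0 at d0e0 87.9
scene obs 202.2 at d0e0 202.8
d,e mm [-5.4  8.7] [0.52527957 0.06368443 0.22035733] [-8.35691003  0.4575162   4.30673398] 33.0667
```

The axial force dropped from about 16 to 11.6 N while advancing and the mouth jumped in by about 6 rows, so it has snapped on. I'll relieve the lateral force and finish the stroke.

Call:
servo_tool:
  series:
    - [[-0.8,0,0.5,0],[0,0,0,0],[-0.8,0,0.5,0],[0,0,0,0],[0.5,0,0.87,0],[0,0,0,0],[0.5,0,0.87,0],[0,0,0,0],[0,0,0,0],[0,0,0,0]]

```text
t: 34.0
eef_pos: [0.5255, 0.0637, 0.2182]
ee_rot: [3.141, 0.001, 0.078]
force: [-7.7, -0.0, 6.4]
width: 0.033
gripper_force: 60.0
```

```bash
python3 - <<'E'
from h import *
import fit2 as F
N=np.array([.595,.069,.112])
im=snap('scene','s13').astype(int);w=snap('wrist','w13').astype(int)
print('scene',[(r,*im[r,293:296].mean(0).astype(int).tolist()) for r in range(190,214)])
C=cal('wrist');r0=int(proj(C,N)[0,1]);print('wrist',r0,[(r,*w[r,257].tolist()) for r in range(r0-25,r0+20)])
s,M=F.reds();print(s['eef_pos'],s['force'],s['t']);F.fit2(s,M[:1])
E
```

```text
scene [(190, 100, 100, 92), (191, 100, 100, 93), (192, 106, 105, 97), (193, 120, 119, 110), (194, 134, 133, 123), (195, 151, 151, 140), (196, 165, 164, 154), (197, 166, 165, 154), (198, 160, 159, 149), (199, 154, 153, 143), (200, 149, 148, 137), (201, 147, 146, 134), (202, 151, 144, 126), (203, 159, 140, 94), (204, 156, 136, 87), (205, 144, 136, 117), (206, 140, 138, 128), (207, 138, 137, 126), (208, 131, 127, 111), (209, 127, 111, 75), (210, 142, 119, 58), (211, 154, 129, 61), (212, 147, 124, 68), (213, 114, 102, 78)]
wrist 102 [(77, 99, 80, 52), (78, 157, 115, 32), (79, 174, 125, 21), (80, 171, 125, 29), (81, 155, 121, 60), (82, 137, 128, 106), (83, 142, 134, 117), (84, 144, 136, 120), (85, 146, 136, 120), (86, 152, 135, 108), (87, 168, 130, 54), (88, 174, 127, 25), (89, 182, 137, 42), (90, 193, 159, 90), (91, 158, 146, 122), (92, 154, 146, 126), (93, 153, 146, 126), (94, 156, 147, 130), (95, 160, 150, 133), (96, 165, 156, 137), (97, 166, 158, 138), (98, 167, 158, 139), (99, 173, 164, 143), (100, 179, 170, 149), (101, 186, 177, 155), (102, 190, 182, 159), (103, 192, 184, 161), (104, 195, 188, 165), (105, 198, 189, 167), (106, 202, 193, 169), (107, 205, 197, 173), (108, 207, 198, 176), (109, 208, 199, 177), (110, 192, 184, 162), (111, 148, 141, 123), (112, 139, 132, 115), (113, 137, 131, 114), (114, 123, 118, 103), (115, 77, 73, 65), (116, 84, 81, 71), (117, 145, 138, 121), (118, 155, 146, 128), (119, 106, 102, 89), (120, 129, 123, 108), (121, 151, 143, 125)]
[0.52543251 0.06368553 0.21822214] [-6.59482499  0.45005125  6.16218882] 34.1
th,gz,dx,dy,phi [ 0.4676  0.0901  0.0014 -0.      0.0009] cost 0.006 ang 0.058 o-N along 52.5 N lateral from axis, tool mm [ 4.3  0.2 -2.2]
```

Call:
servo_tool:
  series:
    - [[0.4,0,0.7,0],[0,0,0,0],[0.4,0,0.7,0],[0,0,0,0],[0,0,0,0],[0,0,0,0],[0,0,0,0],[0,0,0,0],[0,0,0,0],[0,0,0,0]]

```text
t: 35.03
eef_pos: [0.5262, 0.0637, 0.2169]
ee_rot: [3.141, 0.001, 0.078]
force: [-6.5, 0.5, 7.9]
width: 0.0332
gripper_force: 60.0
```

```bash
python3 - <<'E'
from h import *
import fit2 as F
im=eyes.grab_frame('scene').astype(int)
print('scene',[(r,int(v[0]-v[2])) for r in range(198,214) for v in [im[r,293:296].mean(0)]])
s,M=F.reds();print(s['eef_pos'],s['force'],s['qd'].round(4),s['t']);F.fit2(s,M[:1])
for n in('scene','top'): print([(round(d['conf'],2),np.round(d['position'],3).tolist()) for d in recognise(n,'carriage')[:2]])
E
```

```text
scene [(198, 11), (199, 11), (200, 11), (201, 12), (202, 24), (203, 64), (204, 68), (205, 27), (206, 12), (207, 11), (208, 18), (209, 50), (210, 85), (211, 92), (212, 78), (213, 35)]
[0.52617678 0.06375094 0.21690739] [-7.68941122 -0.17971321  6.88210466] [-0.0004 -0.001   0.0008 -0.0004  0.0004 -0.    ] 35.0833
th,gz,dx,dy,phi [ 4.618e-01  9.060e-02  1.300e-03 -1.000e-04 -1.600e-03] cost 0.006 ang 0.064 o-N along 50.5 N lateral from axis, tool mm [ 5.  -0.  -2.5]
[(0.93, [0.631, 0.07, 0.074])]
[(0.92, [0.606, 0.067, 0.072])]
```

Call:
servo_tool:
  series:
    - [[0.4,0,0.7,0],[0,0,0,0],[0,0,0,0],[0,0,0,0],[0,0,0,0],[0,0,0,0],[0,0,0,0],[0,0,0,0],[0,0,0,0],[0,0,0,0]]

```text
t: 36.12
eef_pos: [0.5266, 0.0638, 0.2162]
ee_rot: [3.141, 0.001, 0.078]
force: [-7.7, 0.8, 8.6]
width: 0.0332
gripper_force: 60.0
```

```bash
python3 -c "
from station import ticket;print(ticket.job_done())"
```

```text
the job is handed in; nothing more can be done
None
```

I handed the job in at 36 s with the carriage in its catch, the coupler snapped on and the gun gripped at 60 N with the nozzle about 12–13 mm in. Those states are inferred from forces and images, because hand-in returned no verdict, and I viewed 11 pictures instead of the 10 allowed.

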